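# Gauge two roller sleeves on a sloping pin and sort them

## Robot

A 6-joint arm with a two-finger parallel gripper is mounted at the origin on the work surface. World frame = base frame: x ahead of the robot, y to its left, z up, the work surface at z = 0. Lengths are in mm, angles in rad, forces in N, time in s.
With the tool pointing down it reaches from about 350 to 950 mm from the base axis. Payload 17.4 kg.
Tool frame: the origin (TCP) lies at the centre of the arm's flange, where the gripper is bolted on; the fingertips stand 186 mm ahead of it and the grasp point (between the pads) lies 167 mm ahead of it; z points along the fingers, y is the line along which they close (so a half turn about z gives the same grasp; the last joint's range is limited). The gripper opens to 93 mm and grips with 3 to 60 N. Pads are 15 mm wide; open, the fingers measure 128 mm over their backs; the gripper's body (75 mm by 188 mm) begins 65 mm behind the grasp point.
Start: joints at [1.072, 0.116, 1.442, -0, 1.584, -0.038], TCP at [300.158, 604.599, 404.746] pointing down, gripper open.
Joint ranges: [-2.83, 2.83], [-0.83, 2.19], [0.07, 2.5], [-1.14, 4.28], [0.01, 3], [-2.97, 2.97]. Speed limits (rad/s): [1.89, 1.89, 2.22, 3.14, 3.14, 3.14].

## Interface

Orientations are given as [roll, pitch, yaw] about the fixed x, y, z axes, in that order (R = Rz(yaw) Ry(pitch) Rx(roll)).
In Python, from bench import manip, cams, order, nets gives the robot as it stands.
- The arm moves only by the tool servo_tool, never from a script. Its argument "commands" is a list of rows, each a list of 7 numbers: the shift along the tool's x, y, z in units of 0.06 m (1.0 is 0.06 m), then the turn, a rotation vector about the tool's x, y, z in units of 0.12 rad (1.0 is 0.12 rad), then the opening, from 0 (shut) to 1 (fully open). In form: [[dx, dy, dz, wx, wy, wz, gripper], ...]. A call has exactly 8 rows; each row shifts and turns the commanded pose from where the row before left it, along the tool's axes as they then stand; what a row does not reach is not made up. A row lasts 1/8 s, in which the tool goes at most 62.5 mm and 10.7 degrees, less where a joint would pass 70% of its speed; a pose out of reach is approached as far as the arm can. A call with a number of a shift or a turn outside -1 to 1 is refused whole. A call with a gripper value outside its range is refused whole. The fingers move at their own pace and stop on an object; "force" is the grip in N (left out, the last holds). Time passes only in rows, so rows that do not move let the fingers close, or fill a call up. It gives the time, the measured TCP pose, the force, the opening and the grip force at its end, in the units of the state.
- manip.read_state(): the state, without advancing time (a new reading comes with each control period).
- cams.grab_frame(name): name is "scene" or "side" or "wrist"; returns a dict with "pixels" (400x640x3 uint8, red, green, blue), "z_map" (400x640 float32, mm along the optical axis (not along the pixel's ray), 0 where there is no reading), "camera_matrix" (3x3 intrinsics, pixels), "rvec" (rotation vector, rad) and "tvec" (3), from world to camera coordinates, as OpenCV has them; the wrist camera has in their place "hand_eye" (4x4, takes a point from camera to tool coordinates, whose origin is the TCP and whose axes are the flange's). Camera axes: x right, y down, z forward; pixel columns grow to the right and rows downward; lengths in mm; the calibration is good to about 2 mm. The wrist camera is an equidistant fisheye: a pixel r from the principal point sees the ray r / f radians off the axis. A picture is of the moment at which its call begins: read the wrist's pose just before it.
- order.finish_job(): hands the job in; it is judged then, once.
Trained networks look in a picture, given as the dict that the camera call returned (one of the last four; its "shot" number tells which), for a name from the list of things; names that differ only in an ending like _2 or _b are one class to them, and where a whole thing is asked for, a point or a joint stands for the part that bears it (a point fixed in the world has none). Each returns a list of dicts, best first, with "p" (0 to 1); they miss things now and then, are a little off and sometimes report something else, mostly with a low value. They report only what shows in the picture. A call takes as long as a camera call. They do not tell look-alikes from the thing itself.
- nets.look_for(picture, target): "at" ([column, row] in pixels, amid what is visible of it).
- nets.tip_of(picture, target): "at" ([column, row] in pixels: a listed point, or the origin of a listed thing).
The state is a dict: "t": time; "q": joint angles; "joint_vel": joint speeds; "joint_efforts": joint torques, N m; "ee_pos": TCP position; "ee_rot": TCP orientation; "wrist_force": force on the tool from outside, world axes, zero at the start; "moment": the same for the moment, N m; "grip_width": finger opening in mm; "gripper_force": force on a finger pad.
Only numpy, scipy, OpenCV 4.12 (cv2) and the standard library are available. Lean on these libraries where they do the work, as an engineer would, in place of code of your own. Each camera call takes 0.05 s, during which the arm holds its last target. There are 200 camera calls.

## Task

Check the two blue roller sleeves on the sloping gauge pin, one at a time: slide the sleeve onto the pin as far as it will go, either fully down on its seat (it fits) or until it stops hard part-way (it does not), and hold it there for a moment. Put each sleeve straight after its own test, before you test the other, standing upright in a tray: green if it fits, red if it does not; either sleeve may go first. Leave the balance, bottle, box of envelopes and brush where they are.

Things in the scene. Friction and masses are not known exactly. Their poses are not given: they have to be found in the camera images.
- sleeve_a: One of two look-alike blue plastic sleeves (tubes open at both ends), standing upright on the bench: 48 mm outer diameter, 80 mm long, about 0.12 kg. Origin: centre of its lower end; z runs along its axis. Bore 32 mm if it is a good one, 26 mm if not; which of the two is good is not told. Exactly one is good.
- sleeve_b: The other blue sleeve, same outside, same origin and axes, same remarks.
- sleeve_a_mid (a point): The middle of sleeve_a, on its axis, 40 mm from either end.
- sleeve_b_mid (a point): The middle of sleeve_b, on its axis, 40 mm from either end.
- pin: Bright steel gauge pin, fixed, leaning 30 degrees from vertical. Origin: centre of its foot on a round dark seat (68 mm diameter); z runs up along the pin. From the seat up: 29 mm diameter to 42 mm, cone to 21 mm diameter at 47 mm, 21 mm pilot to 60 mm, nose tapering to 12 mm at 66 mm. A good sleeve goes down to the seat; a bad one stops hard on the cone, its lower end about 44 mm from the seat.
- gauge: Grey stand that carries the pin, base 140 x 120 x 16 mm, fixed to the bench. Origin: centre of its underside; the pin's foot is 98 mm straight above it and the pin leans to the stand's -x, roughly towards the robot.
- tray_fit: Green square tray for sleeves that fit, fixed to the bench, 120 x 120 mm, walls 4 mm thick and 22 mm high, floor 4 mm thick. Origin: centre of its underside; z up. Green and red tray may change places.
- tray_reject: Red tray for sleeves that do not fit, otherwise the same.
- balance: Bystander: white bench balance, 190 x 220 x 76 mm, loose. Origin: centre of its underside.
- bottle: Bystander: white bottle with red cap, 66 mm diameter, 170 mm high, loose. Origin: centre of its underside.
- box: Bystander: wooden box of brown envelopes, 160 x 200 mm, 100 mm high with its contents, loose. Origin: centre of its underside.
- brush: Bystander: hand brush lying on the bench beyond the sleeves, loose, under 40 mm high. Origin: under its middle.
Not all that is in view belongs to the job. What is shaped like the sleeve_b but turquoise is not meant.

How it is judged:
By the outcome, as a careful person would: the job done as asked, in the order asked, and still so for the second after the job is handed in, with the robot touching nothing.
It also fails if it takes over 72 s, if anything falls off the work surface, if the arm or the gripper's body presses on something with over 40 N, if the wrist force passes 120 N, or if a joint passes its speed limit or range.

## Working session

There is one attempt and no reset: what is moved stays moved. The work goes in short steps, Python scripts to look and compute and a tool call to move; the robot and the scene stay as the last step left them, time stands still between calls to the robot, and variables do not carry over. Pictures are saved under pics/ and viewed, at most 10 in all, crops included, and the job is handed in when it is done.

Besides the shell and the picture viewer there is one more tool, called after ">>>" by a JSON object that holds its "name" and its "arguments". servo_tool: Moves the arm, as the interface text tells. Its arguments: {"type":"object","properties":{"commands":{"type":"array"},"force":{"type":"number"}},"required":["commands"]}

```bash
mkdir -p pics; ls; cat > h.py <<'E'
import numpy as np, cv2
from scipy.spatial.transform import Rotation as R
from bench import manip, cams, order, nets
def world(f,u,v,z=None):
    K=f["camera_matrix"]; 
    if z is None:
        z=np.median([a for a in f["z_map"][int(v)-1:int(v)+2,int(u)-1:int(u)+2].ravel() if a>0] or [0])
    c=np.array([(u-K[0,2])/K[0,0],(v-K[1,2])/K[1,1],1])*z
    Rm=cv2.Rodrigues(np.array(f["rvec"],float))[0]
    return Rm.T@(c-np.array(f["tvec"]).ravel())
def cloud(f):
    K=f["camera_matrix"]; z=f["z_map"].astype(float)
    v,u=np.mgrid[:z.shape[0],:z.shape[1]]
    c=np.stack([(u-K[0,2])/K[0,0]*z,(v-K[1,2])/K[1,1]*z,z],-1)
    Rm=cv2.Rodrigues(np.array(f["rvec"],float))[0]
    w=(c-np.array(f["tvec"]).ravel())@Rm
    w[z<=0]=np.nan
    return w
def save(f,n): cv2.imwrite(n,cv2.cvtColor(f["pixels"],cv2.COLOR_RGB2BGR))
E
python3 - <<'E'
from h import *
for n in ("scene","side"):
    f=cams.grab_frame(n); save(f,f"pics/{n}0.png"); np.savez(f"{n}0.npz",**{k:v for k,v in f.items() if k!='shot'})
    for t in ["sleeve_a","sleeve_a_mid","pin","gauge","tray_fit","tray_reject","brush","balance","bottle","box"]:
        for fn in ("look_for","tip_of"):
            r=getattr(nets,fn)(f,t)
            print(n,t,fn,[(np.round(d["at"]).tolist(),round(d["p"],2),np.round(world(f,*d["at"])).tolist()) for d in r[:4]])
print(manip.read_state())
E
```

```text
pics
scene sleeve_a look_for [([291.0, 263.0], 0.81, [641.0, -244.0, 72.0]), ([270.0, 246.0], 0.68, [554.0, -211.0, 64.0]), ([233.0, 257.0], 0.58, [499.0, -298.0, 76.0])]
scene sleeve_a tip_of [([269.0, 257.0], 0.88, [546.0, -211.0, 14.0]), ([233.0, 268.0], 0.77, [497.0, -303.0, 37.0]), ([292.0, 277.0], 0.76, [640.0, -244.0, 19.0])]
scene sleeve_a_mid look_for [([230.0, 262.0], 0.71, [492.0, -307.0, 60.0]), ([368.0, 176.0], 0.7, [637.0, 263.0, 4.0]), ([241.0, 342.0], 0.49, [683.0, -503.0, 113.0])]
scene sleeve_a_mid tip_of [([231.0, 259.0], 0.68, [497.0, -303.0, 71.0])]
scene pin look_for [([307.0, 191.0], 0.93, [559.0, -17.0, 111.0]), ([386.0, 236.0], 0.66, [818.0, -43.0, 74.0])]
scene pin tip_of [([305.0, 191.0], 0.64, [555.0, -19.0, 113.0])]
scene gauge look_for [([308.0, 212.0], 0.6, [578.0, -46.0, 64.0])]
scene gauge tip_of [([309.0, 218.0], 0.8, [579.0, -44.0, 39.0])]
scene tray_fit look_for [([326.0, 152.0], 0.7, [439.0, 327.0, 2.0])]
scene tray_fit tip_of [([328.0, 158.0], 0.74, [463.0, 296.0, 2.0])]
scene tray_reject look_for [([367.0, 175.0], 0.71, [632.0, 262.0, 6.0])]
sce
[... 2611 characters left out ...]
0, -25.0, 106.0])]
{'t': 2.1, 'q': array([ 1.07219798e+00,  1.16011596e-01,  1.44161385e+00, -8.76132677e-07,
        1.58397963e+00, -3.78234377e-02]), 'joint_vel': array([-0.00096189, -0.00097951,  0.00086293,  0.00105586, -0.00121075,
       -0.00095212]), 'joint_efforts': array([ 2.89805590e-03, -7.21011972e+01, -6.22749209e+01,  7.81647116e-02,
        1.84029085e-02,  3.91581773e-05]), 'ee_pos': array([300.16045192, 604.60046734, 404.72971089]), 'ee_rot': array([-3.14158021e+00,  4.05695345e-07,  2.68081773e+00]), 'wrist_force': array([ 0.07616977, -0.76254021, -0.9244664 ]), 'moment': array([ 0.01798045, -0.0568257 ,  0.05370346]), 'gripper_force': 0.0, 'grip_width': 92.8660705008072}
```

View pictures.

```bash
python3 - <<'E'
import cv2,numpy as np
a=cv2.imread('pics/scene0.png')[110:370,190:450];b=cv2.imread('pics/side0.png')[110:370,200:460]
r=lambda x:cv2.resize(x,(400,400),interpolation=cv2.INTER_CUBIC)
cv2.imwrite('pics/both.png',np.hstack([r(a),r(b)]))
for n in('scene','side'):
    f=np.load(n+'0.npz'); print(n,f['camera_matrix'].tolist(), f['rvec'],f['tvec'])
E
```

```text
scene [[440.5318892627625, 0.0, 325.1182517816196], [0.0, 440.5318892627625, 199.71788131397798], [0.0, 0.0, 1.0]] [ 2.23121799  0.55218858 -0.2656812 ] [-537.49864346 -118.00029468 1564.52002293]
side [[507.8178777048009, 0.0, 316.0220031399828], [0.0, 507.8178777048009, 201.13181956730017], [0.0, 0.0, 1.0]] [ 2.38302413 -0.57797659  0.19550678] [-544.44846597  269.98356916 1484.4094881 ]
```

View pics/both.png

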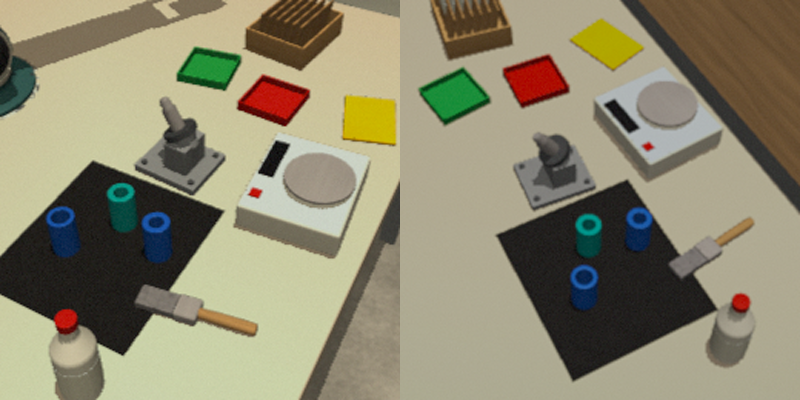

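Three tubes look alike: dark blue at scene (231,259) and (291,263), which I want, and turquoise at (270,246), which I don't. In the side view blue is at (318,297) and (355,258), turquoise at (325,266). The trays (green and red), the pin, and a yellow pad as distractor are all visible. Next I measure from the clouds.

```bash
cat > m.py <<'E'
from h import *
from scipy.optimize import least_squares
def fitc(p,r=None):
    f=lambda x: np.hypot(p[:,0]-x[0],p[:,1]-x[1])-(x[2] if r is None else r)
    s=least_squares(f,[*p[:,:2].mean(0),24],loss='soft_l1',f_scale=1.5); return s.x,np.sqrt(np.mean(f(s.x)**2))
E
python3 - <<'E'
from m import *
for n in("scene","side"):
    f=dict(np.load(n+"0.npz")); w=cloud(f); hsv=cv2.cvtColor(f["pixels"],cv2.COLOR_RGB2HSV)
    H,S,V=[hsv[...,i].astype(int) for i in range(3)]
    print(n,"bench z",np.nanmedian(w[(w[...,0]>350)&(w[...,0]<450)&(abs(w[...,1])<150)][:,2]))
    for c,(x,y) in dict(A=(490,-305),B=(640,-243)).items():
        m=(H>105)&(H<130)&(S>120)&(np.hypot(w[...,0]-x+ (15 if n=="side" else 0),w[...,1]-y)<55)
        p=w[m]; p=p[np.isfinite(p[:,2])]
        uv=np.argwhere(m).mean(0)[::-1]
        top=p[:,2].max(); t=p[p[:,2]>74]; b=p[(p[:,2]>5)&(p[:,2]<68)]
        print(n,c,len(p),uv,"top",np.percentile(p[:,2],[1,90,95,98]).round(1),"topbbox",np.percentile(t[:,:2],[3,97],axis=0).round(1).tolist(),"fit outer",[np.round(q,1) for q in fitc(b,24)])
    for c,(lo,hi,x,y) in dict(green=(45,75,455,300),red=(0,8,630,258)).items():
        hh=((H>=lo)&(H<=hi))|((c=="red")&(H>172))
        m=hh&(S>120)&(np.hypot(w[...,0]-x,w[...,1]-y)<130); p=w[m]; 
        rim=p[p[:,2]>14]; fl=p[p[:,2]<10]
        print(n,c,len(p),"rim z",np.percentile(rim[:,2],[50,90]),"floor z",np.median(fl[:,2]),"rect",cv2.minAreaRect(p[:,:2].astype(np.float32)),"rimrect",cv2.minAreaRect(rim[:,:2].astype(np.float32)))
    # gauge base: z 10..22 around
    m=(np.hypot(w[...,0]-575,w[...,1]+30)<120)&(w[...,2]>11)&(w[...,2]<21); p=w[m]
    print(n,"base",len(p),np.median(p[:,2]),cv2.minAreaRect(p[:,:2].astype(np.float32)))
E
```

```text
scene bench z 0.7213123984408444
scene A 548 [230.99087591 260.08941606] top [ 1.4 81.  82.  82.7] topbbox [[458.7, -308.5], [501.8, -265.3]] fit outer [array([ 478.6, -286.1,   24. ]), np.float64(3.3)]
scene B 535 [291.91962617 263.81869159] top [ 1.7 81.1 82.  83.2] topbbox [[609.2, -244.9], [651.4, -202.6]] fit outer [array([ 629.1, -221.4,   24. ]), np.float64(3.7)]
scene green 757 rim z [18.53223903 23.31473029] floor z 4.946825320096706 rect ((452.0859375, 302.4031982421875), (120.40390014648438, 130.2212371826172), 7.958407878875732) rimrect ((452.3405456542969, 302.4388122558594), (119.88957977294922, 130.2212371826172), 7.958406448364258)
scene red 960 rim z [20.26538471 23.51438213] floor z 4.994622946753825 rect ((629.5624389648438, 260.1219177246094), (128.39712524414062, 134.3118896484375), 88.03816223144531) rimrect ((635.8270263671875, 260.4088439941406), (127.3692626953125, 122.49285125732422), 87.07460021972656)
scene base 753 16.67752239908015 ((551.1929931640625, -9.328193664550781), (125.86471557617188, 143.30526733398438), 86.37117767333984)
side bench z 1.195439
[... 363 characters left out ...]
 rim z [19.57637938 24.65835726] floor z 5.020988497954442 rect ((447.61383056640625, 301.5339050292969), (122.00030517578125, 130.6680908203125), 6.72990608215332) rimrect ((447.0715637207031, 300.63507080078125), (120.71260070800781, 129.00985717773438), 6.729907035827637)
side red 937 rim z [20.52267771 26.07354723] floor z 4.711075951391872 rect ((632.4539184570312, 271.62152099609375), (155.0330810546875, 119.5699462890625), 87.01219177246094) rimrect ((631.8052978515625, 258.40679931640625), (128.50100708007812, 119.60163116455078), 87.15336608886719)
side base 794 16.76810421235031 ((549.0823974609375, -12.307281494140625), (175.64816284179688, 165.70742797851562), 22.224180221557617)
```

```bash
cat >> h.py <<'E'
from scipy.linalg import logm, expm
def T(p,rot):
    M=np.eye(4); M[:3,:3]=rot if np.shape(rot)==(3,3) else R.from_euler('xyz',rot).as_matrix(); M[:3,3]=p; return M
def rel(target,n,start=None):
    "row to repeat n times, in servo units"
    if start is None:
        s=manip.read_state(); start=T(s['ee_pos'],s['ee_rot'])
    D=expm(np.real(logm(np.linalg.inv(start)@target))/n)
    return np.round(np.r_[D[:3,3]/60,R.from_matrix(D[:3,:3]).as_rotvec()/.12],3).tolist()
DOWN=[np.pi,0,np.pi]
E
python3 - <<'E'
from m import *
P=[]
for n in("scene","side"):
    f=dict(np.load(n+"0.npz")); w=cloud(f)
    m=(np.hypot(w[...,0]-530,w[...,1]+10)<70)&(w[...,2]>118)&(w[...,2]<175)
    p=w[m]; print(n,len(p)); 
    def res(x,p=p):
        yaw=x[2]; d=np.array([-.5*np.cos(yaw),-.5*np.sin(yaw),np.sqrt(.75)]); q=p-np.array([x[0],x[1],98]); s=q@d
        rr=np.linalg.norm(q-s[:,None]*d,axis=1); r=np.interp(s,[42,47,60,66],[14.5,10.5,10.5,6])
        return np.where((s>8)&(s<64),rr-r,8)
    for y0 in(-.06,):
        s=least_squares(res,[551,-9,y0],loss='soft_l1',f_scale=1.5); print(s.x.round(2),np.abs(s.fun).mean())
    print("top",p[p[:,2].argmax()])
print(rel(T([430,-10,400],DOWN),12))
E
```

```text
scene 151
[ 5.5148e+02 -8.6700e+00 -1.0000e-01] 2.1532532580750123
top [527.89229789  -9.58514935 159.17313457]
side 115
[ 5.5071e+02 -1.0160e+01 -9.0000e-02] 2.8463142180613312
top [521.26356944 -11.12232146 163.25657753]
[-0.389, -0.79, 0.007, -0.0, -0.0, -0.32]
```

>>> {"name": "servo_tool", "arguments": {"commands": [[-0.389,-0.79,0.007,0,0,-0.32,1],[-0.389,-0.79,0.007,0,0,-0.32,1],[-0.389,-0.79,0.007,0,0,-0.32,1],[-0.389,-0.79,0.007,0,0,-0.32,1],[-0.389,-0.79,0.007,0,0,-0.32,1],[-0.389,-0.79,0.007,0,0,-0.32,1],[-0.389,-0.79,0.007,0,0,-0.32,1],[-0.389,-0.79,0.007,0,0,-0.32,1]]}}

```text
t: 3.1
ee_pos: [355.0, 185.6, 401.7]
ee_rot: [3.141, 0.001, 2.99]
wrist_force: [-0.1, -0.1, 0.1]
grip_width: 93.1
gripper_force: 0.0
```

>>> {"name": "servo_tool", "arguments": {"commands": [[-0.389,-0.79,0.007,0,0,-0.32,1],[-0.389,-0.79,0.007,0,0,-0.32,1],[-0.389,-0.79,0.007,0,0,-0.32,1],[-0.389,-0.79,0.007,0,0,-0.32,1],[0,0,0,0,0,0,1],[0,0,0,0,0,0,1],[0,0,0,0,0,0,1],[0,0,0,0,0,0,1]]}}

```text
t: 4.1
ee_pos: [429.7, -9.5, 399.9]
ee_rot: [3.142, 0.0, -3.14]
wrist_force: [-0.3, 0.4, -0.4]
grip_width: 93.1
gripper_force: 0.0
```

```bash
python3 - <<'E'
from m import *
s=manip.read_state(); f=cams.grab_frame("wrist"); save(f,"pics/w1.png")
print(s['t'],s['ee_pos'],s['ee_rot'],s['q']); print(f['camera_matrix'],f['hand_eye'])
np.savez("w1.npz",pos=s['ee_pos'],rot=s['ee_rot'],**{k:v for k,v in f.items() if k!='shot'})
E
```

```text
4.1 [429.67905747  -9.47634055 399.86940216] [ 3.14158175e+00  4.30829829e-04 -3.14006258e+00] [-8.14305642e-02 -4.39305678e-01  1.93963553e+00  4.66767339e-05
  1.64083435e+00 -1.65375369e+00]
[[309.70691629   0.         323.09030214]
 [  0.         309.70691629 198.11981572]
 [  0.           0.           1.        ]] [[ 4.41884080e-04 -9.66382090e-01 -2.57109822e-01  7.09942248e+01]
 [ 9.99999853e-01  3.45838169e-04  4.18779034e-04 -8.09223258e-01]
 [-3.15782168e-04 -2.57109969e-01  9.66382101e-01  2.05869714e+01]
 [ 0.00000000e+00  0.00000000e+00  0.00000000e+00  1.00000000e+00]]
```

View pics/w1.png

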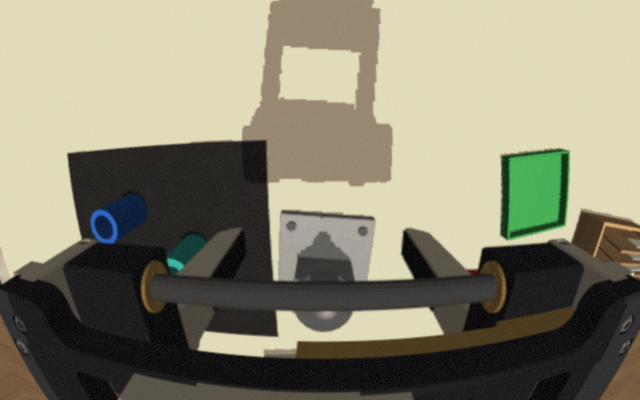

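The wrist view shows the stand at (325,270), with the gripper's crossbar hiding the pin. Blue sleeve A's top is at (105,225), turquoise at (185,250) and the green tray at (535,195). I'll shift ahead so the pin comes into the clear.

>>> {"name": "servo_tool", "arguments": {"commands": [[-0.8,0,0,0,0,0,1],[-0.8,0,0,0,0,0,1],[-0.8,0,0,0,0,0,1],[0,0,0,0,0,0,1],[0,0,0,0,0,0,1],[0,0,0,0,0,0,1],[0,0,0,0,0,0,1],[0,0,0,0,0,0,1]]}}

```text
t: 5.15
ee_pos: [573.5, -10.3, 400.2]
ee_rot: [-3.142, 0.001, 3.142]
wrist_force: [0.4, -0.6, 0.1]
grip_width: 92.6
gripper_force: 0.0
```

```bash
cat >> m.py <<'E'
def wcloud(d):
    K=d['camera_matrix']; z=d['z_map'].astype(float); v,u=np.mgrid[:400,:640]
    a=(u-K[0,2])/K[0,0]; b=(v-K[1,2])/K[1,1]; r=np.hypot(a,b)+1e-9
    k=np.tan(np.minimum(r,1.5))/r
    c=np.stack([a*k*z,b*k*z,z,np.ones_like(z)],-1)
    M=T(d['pos'],d['rot'])@d['hand_eye']; w=(c@M.T)[...,:3]; w[(z<=0)|(r>1.3)]=np.nan; return w
def grabw(name):
    s=manip.read_state(); f=cams.grab_frame("wrist"); save(f,f"pics/{name}.png")
    d=dict(pos=s['ee_pos'],rot=s['ee_rot'],**f)
    np.savez(name+".npz",**{k:v for k,v in d.items() if k!='shot'}); return d
def pinres(x,p,z0=98):
    d=np.array([-.5*np.cos(x[2]),-.5*np.sin(x[2]),np.sqrt(.75)]); q=p-np.array([x[0],x[1],z0]); s=q@d
    rr=np.linalg.norm(q-s[:,None]*d,axis=1); r=np.interp(s,[42,47,60,66],[14.5,10.5,10.5,6])
    return np.where((s>5)&(s<65),rr-r,6)
E
python3 - <<'E'
from m import *
d=grabw("w2"); w=wcloud(d)
print(d['pos'],d['rot'])
m=(np.hypot(w[...,0]-530,w[...,1]+10)<60)&(w[...,2]>118)&(w[...,2]<175); p=w[m]; print(len(p),p.max(0),p.min(0))
s=least_squares(pinres,[551,-9,-.08],args=(p,),loss='soft_l1',f_scale=1); print(s.x,np.abs(s.fun).mean())
s=least_squares(lambda x:pinres(x,p,x[3]),[551,-9,-.08,98],loss='soft_l1',f_scale=1); print(s.x,np.abs(s.fun).mean())
for n,q in dict(A=(478.5,-287),B=(628.4,-222.4)).items():
    m=(np.hypot(w[...,0]-q[0],w[...,1]-q[1])<45)&(w[...,2]>15)
    t=w[m&(w[...,2]>75)]; b=w[m&(w[...,2]<70)]
    if len(t)>10: print(n,len(t),np.median(t[:,2]),cv2.minEnclosingCircle(t[:,:2].astype(np.float32)),len(b),fitc(b,24) if len(b)>20 else 0)
for n,x in nets.tip_of.__class__ and [(t,nets.tip_of(d,t)) for t in("sleeve_a","sleeve_a_mid","pin")]: print(n,[(np.round(i['at']),round(i['p'],2)) for i in x])
E
```

```text
[573.45986651 -10.30816219 400.15546359] [-3.14154093e+00  7.79362828e-04  3.14151302e+00]
1398 [553.4418662    6.57067657 159.00067216] [511.1165427  -23.00914355 118.02653102]
[ 5.47947690e+02 -9.66409135e+00 -9.15586559e-02] 1.1293088801085804
[ 5.49007595e+02 -9.62625774e+00 -8.39682676e-02  9.71701649e+01] 1.397585455225316
A 564 78.8310284629579 ((477.04583740234375, -285.8307800292969), 24.74555778503418) 1118 (array([ 477.04441891, -286.57483717,   24.        ]), np.float64(3.9232917536408065))
B 623 79.07196222972738 ((626.3680419921875, -221.9720458984375), 24.400470733642578) 1014 (array([ 627.47665343, -222.32671835,   24.        ]), np.float64(4.803427801366593))
sleeve_a [(array([186., 146.]), 0.88), (array([126., 110.]), 0.87), (array([173., 213.]), 0.83)]
sleeve_a_mid [(array([108., 111.]), 0.97)]
pin [(array([324., 165.]), 0.96), (array([ 59., 227.]), 0.18)]
```

View pics/w2.png

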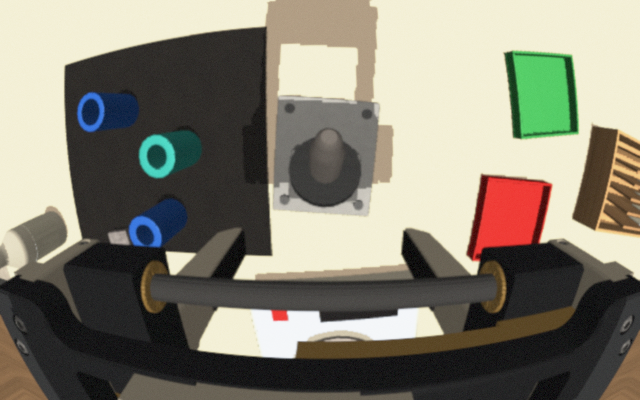

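The fits agree to within 2 mm across all three views. Sleeve tops are about 79–82 mm high (text: 80) and the pin foot is about (549,−9.6,98). Wrist crop: blue tops at (92,112) for A and (148,232) for B, turquoise at (158,155), which I leave alone. A goes first.

```bash
python3 - <<'E'
from m import *
print(rel(T([477,-286.3,300],DOWN),6))
d=dict(np.load("w2.npz")); w=wcloud(d)
hsv=cv2.cvtColor(d["pixels"],cv2.COLOR_RGB2HSV); H,S,V=[hsv[...,i].astype(int) for i in range(3)]
for c,(lo,hi,x,y) in dict(green=(45,75,450,302),red=(0,8,632,258)).items():
    m=(((H>=lo)&(H<=hi))|((c=="red")&(H>172)))&(S>120)&(np.hypot(w[...,0]-x,w[...,1]-y)<100); p=w[m]
    print(c,len(p),cv2.minAreaRect(p[:,:2].astype(np.float32)),np.percentile(p[:,2],[10,50,99]))
E
```

```text
[0.269, -0.767, 0.277, -0.0, 0.0, -0.0]
green 5328 ((448.578857421875, 302.08087158203125), (116.71468353271484, 121.49607849121094), 8.569808959960938) [ 2.71256837  4.07772005 22.15275225]
red 4891 ((631.5367431640625, 259.6244201660156), (121.44205474853516, 119.61611938476562), 87.20771026611328) [ 2.66955675  3.90462724 22.16075399]
```

>>> {"name": "servo_tool", "arguments": {"commands": [[0.269,-0.767,0.277,0,0,0,1],[0.269,-0.767,0.277,0,0,0,1],[0.269,-0.767,0.277,0,0,0,1],[0.269,-0.767,0.277,0,0,0,1],[0.269,-0.767,0.277,0,0,0,1],[0.269,-0.767,0.277,0,0,0,1],[0,0,0,0,0,0,1],[0,0,0,0,0,0,1]]}}

```text
t: 6.35
ee_pos: [477.2, -286.3, 300.2]
ee_rot: [3.141, 0.0, 3.141]
wrist_force: [-0.2, 0.8, -0.7]
grip_width: 92.9
gripper_force: 0.0
```

```bash
python3 - <<'E'
from m import *
d=grabw("w3"); w=wcloud(d); print(d['pos'],d['rot'])
for n,q in dict(A=(477,-286.3),B=(627,-222)).items():
    t=w[(np.hypot(w[...,0]-q[0],w[...,1]-q[1])<35)&(w[...,2]>75)&(w[...,2]<90)]
    if len(t)>10: print(n,len(t),np.median(t[:,2]),cv2.minEnclosingCircle(t[:,:2].astype(np.float32)))
print(rel(T([477,-286.3,222],DOWN),4))
E
```

```text
[ 477.17501248 -286.27834996  300.22100675] [3.14137670e+00 1.68457275e-04 3.14106581e+00]
A 2045 79.19047958512633 ((476.816162109375, -287.1146545410156), 24.139833450317383)
[0.002, -0.002, 0.327, -0.0, 0.001, 0.001]
```

View pics/w3.png

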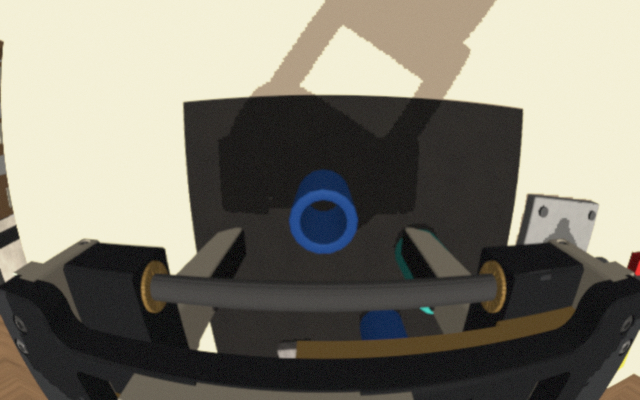

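The chosen sleeve A sits centred between the fingers at (323,220). It is dark blue; the turquoise one is off to the right at (420,270). Going down to grasp.

>>> {"name": "servo_tool", "arguments": {"commands": [[0,0,0.326,0,0,0,1],[0,0,0.326,0,0,0,1],[0,0,0.326,0,0,0,1],[0,0,0.326,0,0,0,1],[0,0,0,0,0,0,1],[0,0,0,0,0,0,0],[0,0,0,0,0,0,0],[0,0,0,0,0,0,0]], "force": 30}}

```text
t: 7.4
ee_pos: [477.2, -286.5, 222.3]
ee_rot: [-3.141, 0.001, 3.142]
wrist_force: [-0.1, -0.2, -0.2]
grip_width: 67.3
gripper_force: 0.0
```

>>> {"name": "servo_tool", "arguments": {"commands": [[0,0,0,0,0,0,0],[0,0,0,0,0,0,0],[0,0,-0.5,0,0,0,0],[0,0,-1,0,0,0,0],[0,0,-1,0,0,0,0],[0,0,-0.8,0,0,0,0],[0,0,0,0,0,0,0],[0,0,0,0,0,0,0]], "force": 30}}

```text
t: 8.4
ee_pos: [477.0, -286.4, 418.6]
ee_rot: [3.141, -0.001, 3.142]
wrist_force: [-0.5, -0.1, -1.8]
grip_width: 47.6
gripper_force: 30.0
```

```bash
cat >> m.py <<'E'
FOOT=np.array([549,-9.6,98]); YAW=-.085
def pinpose(h,foot=None,yaw=YAW):
    "TCP pose with the held sleeve's lower end h mm above the seat, tool y ~ world y"
    d=np.array([-.5*np.cos(yaw),-.5*np.sin(yaw),np.sqrt(.75)])
    z=-d; y=np.array([-np.sin(yaw),np.cos(yaw),0]); x=np.cross(y,z)
    g=(FOOT if foot is None else foot)+d*(h+OFF+167)
    return T(g,np.column_stack([x,y,z]))
OFF=55
E
python3 - <<'E'
from m import *
d=grabw("w4"); w=wcloud(d); print(d['pos'],d['rot'])
print(manip.read_state()['grip_width'],manip.read_state()['gripper_force'])
p=pinpose(110); print(p.round(2)); 
start=T(d['pos'],d['rot'])
print(rel(p,8)); print(rel(p,10))
hsv=cv2.cvtColor(d["pixels"],cv2.COLOR_RGB2HSV);H,S=hsv[...,0].astype(int),hsv[...,1]
m=(H>105)&(H<130)&(S>120)&np.isfinite(w[...,2]); loc=(w[m]-d['pos'])@start[:3,:3]
loc=loc[(np.hypot(loc[:,0],loc[:,1])<45)]; print(len(loc),np.percentile(loc,[1,5,50,95,99],axis=0).round(1))
t=loc[loc[:,2]<np.percentile(loc[:,2],1)+5]; print("top",np.median(t[:,2]),cv2.minEnclosingCircle(t[:,:2].astype(np.float32)))
E
```

```text
[ 477.0234811  -286.40719057  418.57782608] [ 3.14093265e+00 -1.00493381e-03  3.14158825e+00]
47.74656496310741 29.998601898550987
[[-8.6000e-01  8.0000e-02  5.0000e-01  3.8360e+02]
 [ 7.0000e-02  1.0000e+00 -4.0000e-02  4.4900e+00]
 [-5.0000e-01  0.0000e+00 -8.7000e-01  3.8552e+02]
 [ 0.0000e+00  0.0000e+00  0.0000e+00  1.0000e+00]]
[0.229, 0.599, 0.015, 0.024, -0.547, 0.086]
[0.184, 0.479, 0.011, 0.02, -0.438, 0.069]
7585 [[-20.2 -23.1 141.3]
 [-16.4 -19.8 141.9]
 [ 15.2  -0.8 158.3]
 [ 23.8  18.1 206.1]
 [ 24.2  21.6 216.2]]
top 142.63508784856728 ((13.5960693359375, -2.2825534343719482), 36.5994758605957)
```

>>> {"name": "servo_tool", "arguments": {"commands": [[0.229,0.599,0.015,0.024,-0.547,0.086,0],[0.229,0.599,0.015,0.024,-0.547,0.086,0],[0.229,0.599,0.015,0.024,-0.547,0.086,0],[0.229,0.599,0.015,0.024,-0.547,0.086,0],[0.229,0.599,0.015,0.024,-0.547,0.086,0],[0.229,0.599,0.015,0.024,-0.547,0.086,0],[0.229,0.599,0.015,0.024,-0.547,0.086,0],[0.229,0.599,0.015,0.024,-0.547,0.086,0]]}}

```text
t: 9.45
ee_pos: [383.1, 5.3, 385.0]
ee_rot: [-3.141, 0.525, 3.056]
wrist_force: [0.9, -0.3, -1.6]
grip_width: 47.9
gripper_force: 30.0
```

```bash
python3 - <<'E'
from m import *
s=manip.read_state(); print(s['t'],s['ee_pos'],s['ee_rot'],s['q'].round(2),s['wrist_force'])
st=T(s['ee_pos'],s['ee_rot']); print(rel(pinpose(110),1),rel(pinpose(75),4))
fs={}
img=[]
for n in("scene","side"):
    f=cams.grab_frame(n); save(f,f"pics/{n}p.png"); np.savez(n+"p.npz",**{k:v for k,v in f.items() if k!='shot'})
    w=cloud(f); hsv=cv2.cvtColor(f["pixels"],cv2.COLOR_RGB2HSV);H,S=hsv[...,0].astype(int),hsv[...,1]
    g=(st@[0,0,167,1])[:3]
    m=(H>105)&(H<130)&(S>120)&(np.linalg.norm(w-g,axis=-1)<80); p=w[m]
    loc=(p-s['ee_pos'])@st[:3,:3]; print(n,len(p),np.percentile(loc,[2,50,98],axis=0).round(1).tolist(), "fit",fitc(loc[loc[:,2]>150],24))
    v,u=np.argwhere(m).mean(0).astype(int)
    img.append(cv2.resize(cv2.cvtColor(f["pixels"],cv2.COLOR_RGB2BGR)[v-40:v+60,u-50:u+50],(400,400),interpolation=cv2.INTER_CUBIC))
cv2.imwrite("pics/pin1.png",np.hstack(img))
E
```

```text
9.45 [383.08343263   5.31280708 385.01052672] [-3.141242    0.5254905   3.05633242] [-0.05 -0.72  2.15 -0.02  1.18 -1.53] [ 0.87070234 -0.27327416 -1.58370714]
[-0.013, -0.013, -0.002, -0.004, 0.016, -0.002] [-0.003, -0.003, 0.145, -0.001, 0.004, -0.0]
scene 394 [[-27.7, -23.5, 142.6], [-20.1, -11.9, 181.3], [10.6, 14.3, 218.4]] fit (array([-1.50331935,  1.22042854, 24.        ]), np.float64(2.0507792632656074))
side 133 [[-24.1, -22.3, 142.0], [-16.7, -14.6, 191.2], [8.7, -1.0, 211.0]] fit (array([-24.14727614, -33.45145096,  24.        ]), np.float64(5.069922454357942))
```

View pics/pin1.png

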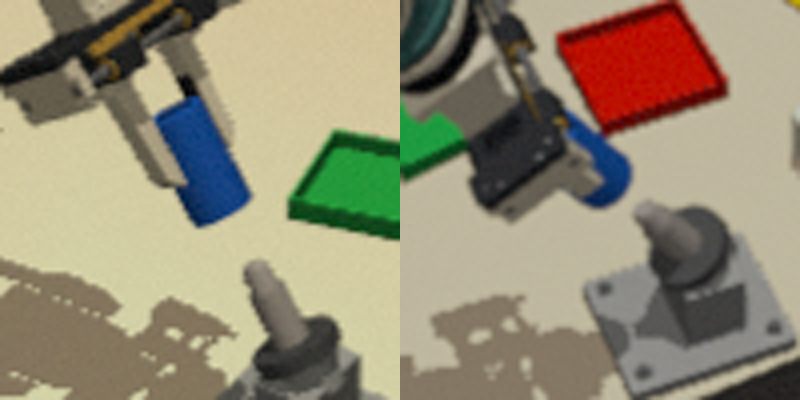

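Both views show the sleeve held in line above the pin, with the nose about 45 mm below its mouth. Scene camera offset between sleeve and pin axes is under 1 mm. Sliding on.

>>> {"name": "servo_tool", "arguments": {"commands": [[-0.013,-0.013,0.1,-0.004,0.016,-0.002,0],[0,0,0.2,0,0,0,0],[0,0,0.2,0,0,0,0],[0,0,0.15,0,0,0,0],[0,0,0.13,0,0,0,0],[0,0,0.1,0,0,0,0],[0,0,0.08,0,0,0,0],[0,0,0,0,0,0,0]]}}

```text
t: 10.55
ee_pos: [413.0, 1.1, 337.2]
ee_rot: [-3.141, 0.523, 3.058]
wrist_force: [-0.0, 0.4, -1.4]
grip_width: 47.2
gripper_force: 30.0
```

```bash
cat >> m.py <<'E'
def rep(foot=None):
    s=manip.read_state(); M=T(s['ee_pos'],s['ee_rot']); F=M[:3,:3].T@s['wrist_force']
    e=np.linalg.inv(pinpose(0))@M
    print('t',round(s['t'],2),'h',round(-e[2,3],1),'lat err',e[:2,3].round(2),'rot',R.from_matrix(e[:3,:3]).as_rotvec().round(3),'F tool',F.round(1),'M tool',(M[:3,:3].T@s['moment']).round(2),s['grip_width'].round(1),s['gripper_force'].round(1))
E
python3 -c "
from m import *
rep()"
```

```text
Traceback (most recent call last):
  File "m.py", line 31, in rep
    print('t',round(s['t'],2),'h',round(-e[2,3],1),'lat err',e[:2,3].round(2),'rot',R.from_matrix(e[:3,:3]).as_rotvec().round(3),'F tool',F.round(1),'M tool',(M[:3,:3].T@s['moment']).round(2),s['grip_width'].round(1),s['gripper_force'].round(1))
                                                                                                                                                                                                ^^^^^^^^^^^^^^^^^^^^^
AttributeError: 'float' object has no attribute 'round'
```

>>> {"name": "servo_tool", "arguments": {"commands": [[0,0,0.035,0,0,0,0],[0,0,0.035,0,0,0,0],[0,0,0.035,0,0,0,0],[0,0,0.025,0,0,0,0],[0,0,0.02,0,0,0,0],[0,0,0.02,0,0,0,0],[0,0,0.01,0,0,0,0],[0,0,0,0,0,0,0]]}}

```text
t: 11.55
ee_pos: [418.3, 0.6, 328.0]
ee_rot: [-3.141, 0.523, 3.058]
wrist_force: [-0.5, 0.5, -0.3]
grip_width: 47.3
gripper_force: 30.0
```

```bash
sed -i "s/s\['grip_width'\].round(1),s\['gripper_force'\].round(1)/round(float(s['grip_width']),1),round(float(s['gripper_force']),1)/" m.py; python3 -c "
from m import *
rep()"
```

```text
t 11.55 h 42.8 lat err [-1.49 -0.91] rot [ 0.     0.    -0.001] F tool [ 0.6  0.4 -0. ] M tool [-0.01  0.39  0.05] 47.3 30.0
```

>>> {"name": "servo_tool", "arguments": {"commands": [[0.012,0.008,0.0,0,0,0,0],[0.012,0.006,0.01,0,0,0,0],[0,0,0.012,0,0,0,0],[0,0,0.012,0,0,0,0],[0,0,0.012,0,0,0,0],[0,0,0,0,0,0,0],[0,0,0,0,0,0,0],[0,0,0,0,0,0,0]]}}

```text
t: 12.55
ee_pos: [418.5, 1.5, 325.0]
ee_rot: [-3.141, 0.524, 3.058]
wrist_force: [0.4, 0.1, -1.5]
grip_width: 47.6
gripper_force: 30.0
```

```bash
python3 -c "
from m import *
rep()"
```

```text
t 12.55 h 40.1 lat err [-0.07 -0.05] rot [ 0.     0.    -0.001] F tool [0.4 0.1 1.4] M tool [-0.07  0.46 -0.02] 47.6 30.0
```

No axial force at 40 mm, below the stop height of 44 mm, so A is passing the cone. Carrying on down.

>>> {"name": "servo_tool", "arguments": {"commands": [[0,0,0.05,0,0,0,0],[0,0,0.05,0,0,0,0],[0,0,0.06,0,0,0,0],[0,0,0.06,0,0,0,0],[0,0,0.06,0,0,0,0],[0,0,0.06,0,0,0,0],[0,0,0.06,0,0,0,0],[0,0,0,0,0,0,0]]}}

```text
t: 13.55
ee_pos: [430.5, 0.4, 303.8]
ee_rot: [-3.141, 0.523, 3.058]
wrist_force: [-0.6, 0.1, -1.8]
grip_width: 47.6
gripper_force: 30.0
```

```bash
python3 -c "
from m import *
rep()"
```

```text
t 13.55 h 15.7 lat err [ 0.06 -0.06] rot [ 0.     0.001 -0.001] F tool [1.4 0.  1.2] M tool [-0.06  0.42 -0.02] 47.6 30.0
```

>>> {"name": "servo_tool", "arguments": {"commands": [[0,0,0.06,0,0,0,0],[0,0,0.06,0,0,0,0],[0,0,0.05,0,0,0,0],[0,0,0.03,0,0,0,0],[0,0,0.02,0,0,0,0],[0,0,0.02,0,0,0,0],[0,0,0.01,0,0,0,0],[0,0,0,0,0,0,0]]}}

```text
t: 14.55
ee_pos: [437.9, -0.2, 291.1]
ee_rot: [-3.141, 0.523, 3.058]
wrist_force: [-0.7, 0.6, -2.0]
grip_width: 47.2
gripper_force: 30.0
```

```bash
python3 -c "
from m import *
rep()"
```

```text
t 14.55 h 1.0 lat err [-0.03 -0.05] rot [ 0.     0.    -0.001] F tool [1.6 0.5 1.3] M tool [-0.04  0.39 -0.01] 47.2 30.0
```

>>> {"name": "servo_tool", "arguments": {"commands": [[0,0,0.01,0,0,0,0],[0,0,0.01,0,0,0,0],[0,0,0.01,0,0,0,0],[0,0,0.01,0,0,0,0],[0,0,0.01,0,0,0,0],[0,0,0,0,0,0,0],[0,0,0,0,0,0,0],[0,0,0,0,0,0,0]]}}

```text
t: 15.55
ee_pos: [439.2, -0.4, 290.4]
ee_rot: [-3.141, 0.524, 3.058]
wrist_force: [-30.6, 1.0, 23.3]
grip_width: 47.2
gripper_force: 30.0
```

```bash
python3 -c "
from m import *
rep()"
```

```text
t 15.55 h -0.3 lat err [-0.77 -0.11] rot [ 0.    -0.    -0.001] F tool [ 14.8  -1.6 -35.4] M tool [0.22 2.96 0.16] 47.2 30.0
```

Seated: hard stop at 0 mm with about 35 N axial force. A fits. Holding briefly, then withdrawing.

>>> {"name": "servo_tool", "arguments": {"commands": [[0,0,0,0,0,0,0],[0,0,0,0,0,0,0],[0,0,0,0,0,0,0],[0,0,0,0,0,0,0],[0,0,0,0,0,0,0],[0,0,-0.05,0,0,0,0],[0,0,-0.2,0,0,0,0],[0,0,-0.4,0,0,0,0]]}}

```text
t: 16.55
ee_pos: [419.6, 1.4, 322.3]
ee_rot: [-3.141, 0.522, 3.058]
wrist_force: [0.5, 1.6, -2.2]
grip_width: 46.8
gripper_force: 30.0
```

>>> {"name": "servo_tool", "arguments": {"commands": [[0,0,-0.4,0,0,0,0],[0,0,-0.4,0,0,0,0],[0,0,-0.4,0,0,0,0],[0,0,-0.2,0,0,0,0],[0,0,0,0,0,0,0],[0,0,0,0,0,0,0],[0,0,0,0,0,0,0],[0,0,0,0,0,0,0]]}}

```text
t: 17.55
ee_pos: [378.3, 4.9, 394.6]
ee_rot: [-3.141, 0.523, 3.058]
wrist_force: [-0.5, 0.1, -1.1]
grip_width: 47.5
gripper_force: 30.0
```

```bash
python3 -c "
from m import *
rep()
s=manip.read_state(); st=T(s['ee_pos'],s['ee_rot'])
print(rel(T([448.7,302,325],DOWN),8))
f=cams.grab_frame('scene'); w=cloud(f); hsv=cv2.cvtColor(f['pixels'],cv2.COLOR_RGB2HSV);H,S=hsv[...,0].astype(int),hsv[...,1]
g=(st@[0,0,167,1])[:3]; m=(H>105)&(H<130)&(S>120)&(np.linalg.norm(w-g,axis=-1)<80); loc=(w[m]-s['ee_pos'])@st[:3,:3]
print(np.percentile(loc,[2,50,98],axis=0).round(1).tolist())
b=loc[(loc[:,2]>150)&(loc[:,2]<212)]
# axis tilt fit
r=lambda x:np.hypot(b[:,0]-x[0]-x[2]*(b[:,2]-167),b[:,1]-x[1]-x[3]*(b[:,2]-167))-24
q=least_squares(r,[0,0,0,0],loss='soft_l1',f_scale=1.5);print(q.x.round(3))
"
```

```text
t 17.55 h 120.5 lat err [ 0.06 -0.07] rot [ 0.     0.001 -0.001] F tool [1.  0.1 0.7] M tool [-0.08  0.47  0.01] 47.5 30.0
[-0.072, 0.627, 0.172, -0.024, 0.544, -0.086]
[[-27.5, -23.4, 142.4], [-20.3, -12.3, 181.0], [10.1, 14.2, 218.1]]
[-1.154e+00  1.163e+00 -0.000e+00  1.000e-03]
```

>>> {"name": "servo_tool", "arguments": {"commands": [[-0.072,0.627,0.172,-0.024,0.544,-0.086,0],[-0.072,0.627,0.172,-0.024,0.544,-0.086,0],[-0.072,0.627,0.172,-0.024,0.544,-0.086,0],[-0.072,0.627,0.172,-0.024,0.544,-0.086,0],[-0.072,0.627,0.172,-0.024,0.544,-0.086,0],[-0.072,0.627,0.172,-0.024,0.544,-0.086,0],[-0.072,0.627,0.172,-0.024,0.544,-0.086,0],[-0.072,0.627,0.172,-0.024,0.544,-0.086,0]]}}

```text
t: 18.6
ee_pos: [448.9, 303.7, 325.2]
ee_rot: [3.141, -0.001, -3.141]
wrist_force: [0.3, 0.2, -0.3]
grip_width: 47.1
gripper_force: 30.0
```

>>> {"name": "servo_tool", "arguments": {"commands": [[0,0,0,0,0,0,0],[0,0,0.4,0,0,0,0],[0,0,0.5,0,0,0,0],[0,0,0.4,0,0,0,0],[0,0,0.15,0,0,0,0],[0,0,0,0,0,0,0],[0,0,0,0,0,0,0],[0,0,0,0,0,0,0]]}}

```text
t: 19.6
ee_pos: [448.9, 302.4, 239.7]
ee_rot: [3.141, 0.002, -3.141]
wrist_force: [-0.6, 0.4, -1.0]
grip_width: 47.0
gripper_force: 30.0
```

```bash
python3 -c "
from m import *
s=manip.read_state();print(s['ee_pos'],s['ee_rot'],s['wrist_force'])
print(rel(T([448.7,302,226.5],DOWN),1))"
```

```text
[448.90868803 302.36334155 239.7202142 ] [ 3.14061114e+00  2.20586260e-03 -3.14110368e+00] [-0.58107205  0.37624454 -1.0380392 ]
[0.004, -0.006, 0.22, 0.008, 0.018, 0.004]
```

>>> {"name": "servo_tool", "arguments": {"commands": [[0,0,0.1,0.008,0.018,0,0],[0,0,0.07,0,0,0,0],[0,0,0.03,0,0,0,0],[0,0,0.015,0,0,0,0],[0,0,0.01,0,0,0,0],[0,0,0,0,0,0,0],[0,0,0,0,0,0,0.85],[0,0,0,0,0,0,0.85]]}}

```text
t: 20.6
ee_pos: [448.8, 302.3, 225.4]
ee_rot: [-3.141, -0.001, -3.141]
wrist_force: [0.6, 0.3, -0.6]
grip_width: 63.1
gripper_force: 0.0
```

>>> {"name": "servo_tool", "arguments": {"commands": [[0,0,0,0,0,0,0.85],[0,0,0,0,0,0,0.85],[0,0,-0.3,0,0,0,0.85],[0,0,-0.6,0,0,0,0.85],[0,0,-0.9,0,0,0,0.85],[0,0,-0.9,0,0,0,0.85],[0,0,-0.3,0,0,0,1],[0,0,0,0,0,0,1]]}}

```text
t: 21.6
ee_pos: [448.9, 302.4, 406.6]
ee_rot: [3.141, 0.001, -3.141]
wrist_force: [1.0, 0.3, -0.4]
grip_width: 91.7
gripper_force: 0.0
```

```bash
python3 -c "
from m import *
s=manip.read_state();print(s['ee_pos'],s['ee_rot'],s['wrist_force'])
f=cams.grab_frame('scene'); w=cloud(f); hsv=cv2.cvtColor(f['pixels'],cv2.COLOR_RGB2HSV);H,S=hsv[...,0].astype(int),hsv[...,1]
for n,q in dict(tray=(449,302),B=(627,-222)).items():
    p=w[(H>105)&(H<130)&(S>120)&(np.hypot(w[...,0]-q[0],w[...,1]-q[1])<60)]; print(n,len(p),np.percentile(p[:,2],[2,95]),fitc(p[(p[:,2]>8)&(p[:,2]<70)],24))
for n,t in (('up',T([448.7,302,400],DOWN)),):pass
print(rel(T([627,-222,330],DOWN),10))"
```

```text
[448.85358242 302.35552355 406.64317865] [ 3.14109996e+00  7.07163477e-04 -3.14112193e+00] [ 0.98191548  0.295082   -0.42098505]
tray 269 [10.05988581 86.10649945] (array([450.7596933, 303.1505611,  24.       ]), np.float64(2.8630974645445977))
B 532 [ 2.39038331 82.01963262] (array([ 629.24726544, -221.39870057,   24.        ]), np.float64(3.8799552857840522))
[-0.297, -0.874, 0.125, -0.001, -0.001, 0.0]
```

>>> {"name": "servo_tool", "arguments": {"commands": [[-0.297,-0.874,0,0,0,0,1],[-0.297,-0.874,0,0,0,0,1],[-0.297,-0.874,0,0,0,0,1],[-0.297,-0.874,0,0,0,0,1],[-0.297,-0.874,0,0,0,0,1],[-0.297,-0.874,0,0,0,0,1],[-0.297,-0.874,0,0,0,0,1],[-0.297,-0.874,0.3,0,0,0,1]]}}

```text
t: 22.65
ee_pos: [592.0, -119.0, 386.1]
ee_rot: [-3.141, -0.002, -3.141]
wrist_force: [0.8, 0.1, 0.3]
grip_width: 93.0
gripper_force: 0.0
```

>>> {"name": "servo_tool", "arguments": {"commands": [[-0.297,-0.874,0.3,0,0,0,1],[-0.297,-0.874,0.3,0,0,0,1],[0,0,0.35,0,0,0,1],[0,0,0.3,0,0,0,1],[0,0,0,0,0,0,1],[0,0,0,0,0,0,1],[0,0,0,0,0,0,1],[0,0,0,0,0,0,1]]}}

```text
t: 23.65
ee_pos: [627.3, -221.7, 313.2]
ee_rot: [-3.141, -0.0, -3.141]
wrist_force: [-0.2, -0.6, 0.8]
grip_width: 93.2
gripper_force: 0.0
```

```bash
python3 - <<'E'
from m import *
d=grabw("w5"); w=wcloud(d); print(d['pos'],d['rot'])
t=w[(np.hypot(w[...,0]-627,w[...,1]+222)<35)&(w[...,2]>75)&(w[...,2]<90)]
print(len(t),np.median(t[:,2]),cv2.minEnclosingCircle(t[:,:2].astype(np.float32)))
hsv=cv2.cvtColor(d["pixels"],cv2.COLOR_RGB2HSV); m=(np.hypot(w[...,0]-627,w[...,1]+222)<35)&(w[...,2]>75)&(w[...,2]<90); print(np.median(hsv[m],axis=0), np.argwhere(m).mean(0))
print(rel(T([627,-222,222],DOWN),4))
E
```

```text
[ 627.33536004 -221.7081394   313.19739159] [-3.14052175e+00 -9.41614207e-05 -3.14076016e+00]
2281 79.30252213093405 ((627.3889770507812, -222.3998260498047), 24.140716552734375)
[109. 184. 142.] [215.13371328 323.4480491 ]
[0.001, -0.001, 0.379, -0.002, -0.001, 0.001]
```

Sleeve B is centred at (323,215), blue (hue 109), with its top at 79 mm. Grasping.

>>> {"name": "servo_tool", "arguments": {"commands": [[0,0,0.38,0,0,0,1],[0,0,0.38,0,0,0,1],[0,0,0.38,0,0,0,1],[0,0,0.38,0,0,0,1],[0,0,0,0,0,0,1],[0,0,0,0,0,0,0],[0,0,0,0,0,0,0],[0,0,0,0,0,0,0]], "force": 30}}

```text
t: 24.7
ee_pos: [627.3, -222.0, 222.0]
ee_rot: [-3.141, -0.0, -3.141]
wrist_force: [-0.3, -0.1, 0.4]
grip_width: 67.6
gripper_force: 0.0
```

>>> {"name": "servo_tool", "arguments": {"commands": [[0,0,0,0,0,0,0],[0,0,0,0,0,0,0],[0,0,-0.5,0,0,0,0],[0,0,-1,0,0,0,0],[0,0,-1,0,0,0,0],[0,0,-0.8,0,0,0,0],[0,0,0,0,0,0,0],[0,0,0,0,0,0,0]], "force": 30}}

```text
t: 25.7
ee_pos: [627.3, -221.9, 417.9]
ee_rot: [-3.141, -0.002, -3.141]
wrist_force: [0.6, -1.0, -2.1]
grip_width: 47.7
gripper_force: 30.0
```

```bash
python3 - <<'E'
from m import *
s=manip.read_state(); print(s['ee_pos'],s['grip_width'],s['gripper_force'])
print(rel(pinpose(115),8))
E
```

```text
[ 627.34720826 -221.90685217  417.92841572] 47.67314342234829 29.99773592222482
[0.535, 0.453, -0.065, 0.023, -0.548, 0.087]
```

>>> {"name": "servo_tool", "arguments": {"commands": [[0.535,0.453,-0.065,0.023,-0.548,0.087,0],[0.535,0.453,-0.065,0.023,-0.548,0.087,0],[0.535,0.453,-0.065,0.023,-0.548,0.087,0],[0.535,0.453,-0.065,0.023,-0.548,0.087,0],[0.535,0.453,-0.065,0.023,-0.548,0.087,0],[0.535,0.453,-0.065,0.023,-0.548,0.087,0],[0.535,0.453,-0.065,0.023,-0.548,0.087,0],[0.535,0.453,-0.065,0.023,-0.548,0.087,0]]}}

```text
t: 26.7
ee_pos: [380.5, 5.0, 388.4]
ee_rot: [3.142, 0.525, 3.056]
wrist_force: [0.8, 0.8, -0.7]
grip_width: 47.0
gripper_force: 30.0
```

>>> {"name": "servo_tool", "arguments": {"commands": [[0,0,0,0,0,0,0],[0,0,0.1,0,0,0,0],[0,0,0.2,0,0,0,0],[0,0,0.2,0,0,0,0],[0,0,0.1,0,0,0,0],[0,0,0,0,0,0,0],[0,0,0,0,0,0,0],[0,0,0,0,0,0,0]]}}

```text
t: 27.7
ee_pos: [399.3, 2.9, 359.9]
ee_rot: [-3.141, 0.526, 3.057]
wrist_force: [0.4, -1.1, -2.1]
grip_width: 47.1
gripper_force: 30.0
```

```bash
python3 -c "
from m import *
rep(); print(rel(pinpose(54),1))
s=manip.read_state(); st=T(s['ee_pos'],s['ee_rot'])
f=cams.grab_frame('scene'); w=cloud(f); hsv=cv2.cvtColor(f['pixels'],cv2.COLOR_RGB2HSV);H,S=hsv[...,0].astype(int),hsv[...,1]
g=(st@[0,0,167,1])[:3]; m=(H>105)&(H<130)&(S>120)&(np.linalg.norm(w-g,axis=-1)<80); loc=(w[m]-s['ee_pos'])@st[:3,:3]
print(np.percentile(loc,[2,50,98],axis=0).round(1).tolist())
b=loc[(loc[:,2]>150)&(loc[:,2]<212)]
r=lambda x:np.hypot(b[:,0]-x[0]-x[2]*(b[:,2]-167),b[:,1]-x[1]-x[3]*(b[:,2]-167))-24
q=least_squares(r,[0,0,0,0],loss='soft_l1',f_scale=1.5);print(q.x.round(3))
"
```

```text
t 27.7 h 80.0 lat err [-0.9  -0.22] rot [ 0.    -0.002 -0.   ] F tool [ 0.6 -1.1  2.1] M tool [ 0.03  0.36 -0.03] 47.1 30.0
[0.016, 0.004, 0.433, -0.002, 0.02, 0.002]
[[-28.5, -23.4, 141.6], [-20.5, -12.1, 180.1], [7.9, 12.4, 218.1]]
[-1.883  0.676 -0.013  0.013]
```

>>> {"name": "servo_tool", "arguments": {"commands": [[0.016,0.004,0,-0.002,0.02,0.002,0],[0,0,0.08,0,0,0,0],[0,0,0.1,0,0,0,0],[0,0,0.1,0,0,0,0],[0,0,0.1,0,0,0,0],[0,0,0.08,0,0,0,0],[0,0,0.06,0,0,0,0],[0,0,0,0,0,0,0]]}}

```text
t: 28.75
ee_pos: [414.2, 1.9, 331.8]
ee_rot: [-3.142, 0.522, 3.057]
wrist_force: [-0.1, -0.2, -1.0]
grip_width: 47.1
gripper_force: 30.0
```

```bash
python3 -c "
from m import *
rep()"
```

```text
t 28.75 h 48.1 lat err [0.31 0.  ] rot [0.    0.001 0.   ] F tool [ 0.6 -0.2  0.8] M tool [0.02 0.4  0.02] 47.1 30.0
```

On the pilot without contact at 48 mm. Easing to the stop.

>>> {"name": "servo_tool", "arguments": {"commands": [[0,0,0.02,0,0,0,0],[0,0,0.02,0,0,0,0],[0,0,0.015,0,0,0,0],[0,0,0.015,0,0,0,0],[0,0,0.01,0,0,0,0],[0,0,0.01,0,0,0,0],[0,0,0,0,0,0,0],[0,0,0,0,0,0,0]]}}

```text
t: 29.75
ee_pos: [416.8, 1.7, 327.4]
ee_rot: [3.141, 0.523, 3.057]
wrist_force: [-2.1, 1.1, 0.7]
grip_width: 47.3
gripper_force: 30.0
```

```bash
python3 -c "
from m import *
rep()"
```

```text
t 29.75 h 43.0 lat err [0.2  0.06] rot [-0.     0.001  0.   ] F tool [ 1.5  0.9 -1.7] M tool [-0.22  0.51  0.06] 47.3 30.0
```

>>> {"name": "servo_tool", "arguments": {"commands": [[0,0,0.008,0,0,0,0],[0,0,0.008,0,0,0,0],[0,0,0.008,0,0,0,0],[0,0,0.008,0,0,0,0],[0,0,0,0,0,0,0],[0,0,0,0,0,0,0],[0,0,0,0,0,0,0],[0,0,0,0,0,0,0]]}}

```text
t: 30.75
ee_pos: [417.6, 1.7, 327.0]
ee_rot: [3.141, 0.524, 3.057]
wrist_force: [-16.0, 2.6, 14.8]
grip_width: 46.7
gripper_force: 30.0
```

```bash
python3 -c "
from m import *
rep()"
```

```text
t 30.75 h 42.3 lat err [-0.34  0.13] rot [-0. -0.  0.] F tool [  6.6   1.3 -21. ] M tool [-0.62  1.86 -0.05] 46.7 30.0
```

Hard stop at about 43 mm (expected 44): B does not fit. Pressing very slightly more, holding, then withdrawing.

>>> {"name": "servo_tool", "arguments": {"commands": [[0,0,0.008,0,0,0,0],[0,0,0,0,0,0,0],[0,0,0,0,0,0,0],[0,0,0,0,0,0,0],[0,0,0,0,0,0,0],[0,0,0,0,0,0,0],[0,0,0,0,0,0,0],[0,0,0,0,0,0,0]]}}

```text
t: 31.75
ee_pos: [417.9, 1.7, 327.0]
ee_rot: [3.141, 0.525, 3.056]
wrist_force: [-17.0, 3.8, 16.8]
grip_width: 47.4
gripper_force: 30.0
```

```bash
python3 -c "
from m import *
rep()"
```

```text
t 31.75 h 42.1 lat err [-0.6   0.14] rot [-0.001 -0.001  0.   ] F tool [  6.5   2.3 -23.2] M tool [-0.62  1.8  -0.03] 47.4 30.0
```

>>> {"name": "servo_tool", "arguments": {"commands": [[0,0,-0.05,0,0,0,0],[0,0,-0.2,0,0,0,0],[0,0,-0.4,0,0,0,0],[0,0,-0.4,0,0,0,0],[0,0,-0.25,0,0,0,0],[0,0,0,0,0,0,0],[0,0,0,0,0,0,0],[0,0,0,0,0,0,0]]}}

```text
t: 32.75
ee_pos: [379.4, 4.8, 391.9]
ee_rot: [-3.142, 0.521, 3.057]
wrist_force: [1.0, -0.1, -1.5]
grip_width: 46.7
gripper_force: 30.0
```

```bash
python3 -c "
from m import *
rep()
print(rel(T([631.5,259.5,345],DOWN),8))
s=manip.read_state(); st=T(s['ee_pos'],s['ee_rot'])
f=cams.grab_frame('scene'); w=cloud(f); hsv=cv2.cvtColor(f['pixels'],cv2.COLOR_RGB2HSV);H,S=hsv[...,0].astype(int),hsv[...,1]
g=(st@[0,0,167,1])[:3]; m=(H>105)&(H<130)&(S>120)&(np.linalg.norm(w-g,axis=-1)<80); loc=(w[m]-s['ee_pos'])@st[:3,:3]
print(np.percentile(loc,[2,50,98],axis=0).round(1).tolist())
b=loc[(loc[:,2]>150)&(loc[:,2]<212)]
r=lambda x:np.hypot(b[:,0]-x[0]-x[2]*(b[:,2]-167),b[:,1]-x[1]-x[3]*(b[:,2]-167))-24
q=least_squares(r,[0,0,0,0],loss='soft_l1',f_scale=1.5);print(q.x.round(3))
"
```

```text
t 32.75 h 117.6 lat err [ 0.43 -0.  ] rot [0.    0.002 0.   ] F tool [-0.1  0.   1.8] M tool [-0.07  0.34  0.03] 46.7 30.0
[-0.455, 0.556, 0.239, -0.023, 0.543, -0.087]
[[-27.9, -24.1, 141.6], [-20.2, -11.5, 180.5], [7.5, 12.3, 218.3]]
[-2.043  1.329  0.019 -0.017]
```

>>> {"name": "servo_tool", "arguments": {"commands": [[-0.455,0.556,0.239,-0.023,0.543,-0.087,0],[-0.455,0.556,0.239,-0.023,0.543,-0.087,0],[-0.455,0.556,0.239,-0.023,0.543,-0.087,0],[-0.455,0.556,0.239,-0.023,0.543,-0.087,0],[-0.455,0.556,0.239,-0.023,0.543,-0.087,0],[-0.455,0.556,0.239,-0.023,0.543,-0.087,0],[-0.455,0.556,0.239,-0.023,0.543,-0.087,0],[-0.455,0.556,0.239,-0.023,0.543,-0.087,0]]}}

```text
t: 33.8
ee_pos: [632.3, 260.8, 344.7]
ee_rot: [-3.141, -0.001, -3.141]
wrist_force: [0.8, -0.8, -1.0]
grip_width: 47.0
gripper_force: 30.0
```

>>> {"name": "servo_tool", "arguments": {"commands": [[0,0,0,0,0,0,0],[0,0,0.4,0,0,0,0],[0,0,0.6,0,0,0,0],[0,0,0.5,0,0,0,0],[0,0,0.2,0,0,0,0],[0,0,0,0,0,0,0],[0,0,0,0,0,0,0],[0,0,0,0,0,0,0]]}}

```text
t: 34.8
ee_pos: [631.5, 259.6, 245.3]
ee_rot: [3.141, 0.003, -3.141]
wrist_force: [0.3, -0.1, -2.4]
grip_width: 46.9
gripper_force: 30.0
```

```bash
python3 -c "
from m import *
s=manip.read_state();print(s['ee_pos'],s['ee_rot'],s['wrist_force'])
print(rel(T([631.5,259.5,225.5],DOWN),1))"
```

```text
[631.46886214 259.61004594 245.30461089] [ 3.14131368e+00  2.97540371e-03 -3.14115245e+00] [ 0.27239253 -0.0539853  -2.39759319]
[0.0, -0.002, 0.33, 0.002, 0.025, 0.004]
```

>>> {"name": "servo_tool", "arguments": {"commands": [[0,0,0.12,0.002,0.025,0,0],[0,0,0.12,0,0,0,0],[0,0,0.05,0,0,0,0],[0,0,0.025,0,0,0,0],[0,0,0.015,0,0,0,0],[0,0,0,0,0,0,0],[0,0,0,0,0,0,0.85],[0,0,0,0,0,0,0.85]]}}

```text
t: 35.8
ee_pos: [631.3, 259.6, 224.2]
ee_rot: [-3.141, -0.002, -3.141]
wrist_force: [-0.5, -0.2, -1.2]
grip_width: 62.4
gripper_force: 0.0
```

>>> {"name": "servo_tool", "arguments": {"commands": [[0,0,0,0,0,0,0.85],[0,0,0,0,0,0,0.85],[0,0,-0.3,0,0,0,0.85],[0,0,-0.6,0,0,0,0.85],[0,0,-0.9,0,0,0,0.85],[0,0,-0.9,0,0,0,0.85],[0,0,-0.3,0,0,0,1],[0,0,0,0,0,0,1]]}}

```text
t: 36.8
ee_pos: [631.4, 259.6, 405.9]
ee_rot: [3.141, 0.001, -3.141]
wrist_force: [-0.2, -0.0, -0.3]
grip_width: 91.9
gripper_force: 0.0
```

```bash
python3 - <<'E'
from m import *
s=manip.read_state();print(s['t'],s['ee_pos'],s['wrist_force'])
img=[]
for n,c in(("scene",(110,190)),("side",(110,200))):
    f=cams.grab_frame(n); w=cloud(f); hsv=cv2.cvtColor(f['pixels'],cv2.COLOR_RGB2HSV);H,S=hsv[...,0].astype(int),hsv[...,1]
    for k,q in dict(green=(449,302),red=(631,259)).items():
        p=w[(H>105)&(H<130)&(S>120)&(np.hypot(w[...,0]-q[0],w[...,1]-q[1])<60)]
        if len(p)>20: print(n,k,len(p),np.percentile(p[:,2],[2,95]),fitc(p[(p[:,2]>8)&(p[:,2]<70)],24))
    img.append(cv2.resize(cv2.cvtColor(f["pixels"],cv2.COLOR_RGB2BGR)[c[0]:c[0]+260,c[1]:c[1]+260],(400,400),interpolation=cv2.INTER_CUBIC))
cv2.imwrite("pics/end.png",np.hstack(img))
E
```

```text
36.8 [631.44403244 259.60141687 405.94345941] [-0.20033835 -0.02271391 -0.29478727]
scene green 265 [ 8.08982266 85.13703941] (array([450.68594567, 303.24024403,  24.        ]), np.float64(2.980927616930677))
scene red 323 [ 9.02302867 86.21601764] (array([633.27700666, 260.88864409,  24.        ]), np.float64(2.196179098576803))
side green 259 [16.80807601 86.38916227] (array([447.84344098, 301.4093583 ,  24.        ]), np.float64(3.726632561666167))
side red 265 [13.01869677 87.5297001 ] (array([631.81186069, 258.78483545,  24.        ]), np.float64(3.5205431217181267))
```

View pics/end.png

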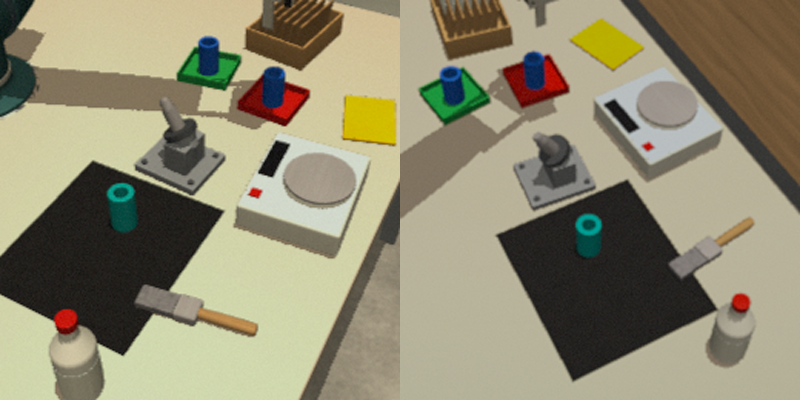

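Both blue sleeves stand upright in their trays, A in green at (208,55) and B in red at (273,87). The turquoise sleeve and the bystanders have not moved, and the gripper is clear.

```bash
python3 -c "
from h import *
print(order.finish_job())"
```

```text
the job is handed in; nothing more can be done
None
```

The job is handed in at about 37 s: sleeve A went fully down on its seat (fits) and stands in the green tray; sleeve B stopped hard about 43 mm above the seat (does not fit) and stands in the red tray.

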